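# Hold the tilt-switch test rocker in its green sector

### The job

A tilt switch is being tested on the top-heavy rocker on the bench, which lies tipped over on one rest. Working it only by the orange grip of its sprung lever, bring the red pointer into the green sector and keep it inside there for at least seven seconds without a break, then tip the rocker on over to its other rest, laying it down gently, and let go of the lever. Never let the beam slam onto a rest, do not touch the beam, its weights or its pointer or prop them with anything, and leave the other things on the bench alone.

Things in the scene. Friction and masses are not known exactly. Their poses are not given: they have to be found in the camera images.
- stand: blue fixed base plate of the rocker, 160 (x) x 480 (y) x 12 mm; origin under its centre, on the bench; x parallel to the pivot axis (away from the lever), y along the plate to the rest on which the rocker must finally lie, z up. Place and yaw vary. Bearing plates carry the pivot shaft 130 mm above the bench; posts with black rubber caps at y = -190 and +190 mm are the two rests
- pivot (a point): point on the pivot axis above the stand's origin, 130 mm above the bench; axes like the stand's, the pivot axis is its x. The rocker turns here on bearings nearly free of friction (damping about 0.03 N m s/rad). Inertia of rocker about this axis nominally 0.20 kg m2, varying with its mass
- rocker (a joint): tilt of the rocker, rad: 0 = beam level, pointer straight up; positive = pointer leans to the stand's +y, +y end of the beam low. Stops at -0.30 (on the -y rest, the start) and +0.30 (on the +y rest). Top-heavy: gravity tips it farther over with nominally 1.30 N m x sin(tilt). Mass, so this torque and the inertia, vary by about -15 to +20 per cent
- lever (a joint): hand lever's angle relative to the rocker, rad, same sense; 0 = parallel to the pointer (let go it settles within 0.05 of it), range -1 to 1. Only a torsion spring, nominally 0.80 N m/rad (damping 0.03 N m s/rad), couples them: the rocker feels 0.80 x this value. The spring is weaker than the gravity torque, so with the lever held still the rocker always tends to swing away to one side
- lever_grip (a point): centre of the orange grip, a cylinder 32 mm thick, 50 mm long, parallel to the stand's x, on top of the lever (blade 14 mm wide). In the stand's frame at x = -125, y = 180 sin(a), z = 130 + 180 cos(a) mm, with a = joint rocker + joint lever. z along the lever outward. Can be gripped from above, fingers closing along the stand's y
- beam_mid (a point): middle of the aluminium beam 520 (y) x 60 x 12 mm centred on the pivot axis, with a steel weight 90 x 60 x 50 mm on top at y = -200 and +200 mm, a yellow tilt switch in the middle and the red pointer on its +x side; nominally 5.3 kg in all. On the pivot axis, y along the beam, z along the pointer. Not to be touched
- pointer_tip (a point): tip of the red pointer, 150 mm from the pivot axis and 84 mm on the +x side; z points outward along the pointer
- sector_mid (a point): middle of the green sector on the white scale arc, 150 mm from the pivot axis, on the +x side; the sector spans 0.10 rad to either side of it; z points outward from the pivot axis
- sector (a joint): angle of the middle of the green sector, rad, same zero and sense as joint rocker: the tilt to set. It is clamped somewhere from -0.12 to +0.12
- tray: blue open plastic parts tray 200 x 140 x 45 mm, bystander, origin under its centre
- mallet: hammer lying near the robot, bystander
- can: red can, 66 mm across, 170 mm high, bystander
- earmuffs: yellow and black ear defenders, about 150 mm wide and 120 mm high, bystander
- mug: white mug, 80 mm across, 95 mm high, bystander
- wrench: steel wrench lying flat, bystander

How it is judged:
On the way:
1. the pointer is kept inside the green sector for seven seconds on end (angle between the z axis of pointer_tip and the z axis of sector_mid, either way round below 0.1 rad), for 7 s.
At the end, for the whole second after the job is handed in: The rocker lies at rest on its other (+y) rest (tilt over 0.28 rad, speed under 0.05 rad/s) with the lever sprung back within 0.12 rad of the pointer's direction, after the pointer was kept within 0.10 rad of the sector's middle for 7 s on end (value of joint rocker above 0.28 rad and velocity of joint rocker between -0.05 and 0.05 rad/s and value of joint lever between -0.12 and 0.12 rad); the robot touches nothing.
It fails at once if the beam slams towards a rest (faster than 0.35 rad/s within the last 0.1 rad before it) ((value of joint rocker above 0.2 rad and velocity of joint rocker above 0.35 rad/s) or (value of joint rocker below -0.2 rad and velocity of joint rocker below -0.35 rad/s)).
It fails at once if the beam, its weights or its pointer are touched or propped (contact force between any of rocker_c0, rocker_c1, rocker_c2, rocker_c3, rocker_c4, rocker_c5, rocker_c6 and anything else above 1 N).
It fails at once if a bystander is moved by more than 30 mm (distance of any of tray, mallet, can, earmuffs, mug, wrench from where it was at the start of the episode above 0.03 m).
It also fails if it takes over 72 s, if anything falls off the work surface, if the arm or the gripper's body presses on something with over 40 N, if the wrist force passes 120 N, or if a joint passes its speed limit or range.

### The arm

A 7-joint arm with a two-finger parallel gripper is mounted at the origin on the work surface. World frame = base frame: x ahead of the robot, y to its left, z up, the work surface at z = 0. Lengths are in m, angles in rad, forces in N, time in s.
With the tool pointing down it reaches from about 0.4 to 0.9 m from the base axis. Payload 5.6 kg.
Tool frame: the origin (TCP) lies midway between the tips of the shut fingers; the grasp point (between the pads) lies bot.grasp_offset behind it (bot.grasp_offset is the distance from the TCP to the grasp point, in m); z points along the fingers, y is the line along which they close (so a half turn about z gives the same grasp; the last joint's range is limited). The gripper opens to 92 mm and grips with 3 to 60 N. Pads are 20 mm wide; open, the fingers measure 128 mm over their backs; the gripper's body (75 mm by 189 mm) begins 69 mm behind the grasp point.
Start: joints at [-1.344, 0.468, -0.012, 1.603, 0.006, 1.071, -0.056], TCP at [0.173, 0.626, 0.215] pointing down, gripper open.
Joint ranges: [-2.53, 2.53], [-0.31, 2.02], [-1.57, 1.55], [0.28, 2.44], [-1.29, 4.43], [0.15, 1.84], [-2.92, 2.92]. Speed limits (rad/s): [2.57, 2.57, 3.14, 3.14, 3.14, 3.14, 3.14].

### API

Orientations are given as a unit quaternion [x, y, z, w].
In Python, from cell import bot gives the robot as it stands. The module is installed in compiled form; this text tells all that it offers.
- The arm moves only by the tool jog_arm, never from a script. Its arguments are lists of equal length, an entry for each row: "claw": the opening, from -1 (shut) to 1 (fully open); "travel": the shift along the tool's x, y, z each as a share of 30 cm, from -1 to 1, a list of three; "twist": the turn about the tool's z as a share of 60 degrees, from -1 to 1. In form: {"claw": [claw, ...], "travel": [[x, y, z], ...], "twist": [twist, ...]}. A call has exactly 8 rows; each row is the pose to reach, as a shift and turn from the pose commanded when the call began, along the tool's axes at that moment; what a row does not reach only later rows make up. A row lasts 1/8 s, in which the tool goes at most 62.5 mm and 10.7 degrees, less where a joint would pass 70% of its speed; a pose out of reach is approached as far as the arm can. A call with a number of a shift or a turn outside -1 to 1 is refused whole. A call with a gripper value outside its range is refused whole. The fingers move at their own pace and stop on an object; the grip force is fixed at half the most. Time passes only in rows, so rows that repeat a pose let the fingers close, or fill a call up. It gives the time, the measured TCP pose, the force, the opening and the grip force at its end, in the units of the state.
- bot.read_state(): the state, without advancing time (a new reading comes with each control period).
- bot.camera(name): name is "side" or "top"; returns a dict with "img" (420x560x3 uint8, red, green, blue), "range_z" (420x560 float32, m along the optical axis (not along the pixel's ray), 0 where there is no reading), "fx", "fy", "cx", "cy" (pixels), "cam_to_world" (4x4, takes a point from camera to world coordinates). Camera axes: x right, y up, looking along -z (the intrinsics and any distortion apply to the point x, -y, -z); pixel columns grow to the right and rows downward; lengths in m; the calibration is good to about 2 mm. A picture is of the moment at which its call begins.
- bot.hand_in(): hands the job in; it is judged then, once.
The state is a dict: "time": time; "joints": joint angles; "qvel": joint speeds; "tau": joint torques, N m; "tool_pos": TCP position; "orientation": TCP orientation; "force": force on the tool from outside, world axes, zero at the start; "ft_torque": the same for the moment, N m; "width": opening from 0.0 (shut) to 1.0 (fully open); "finger_force": force on a finger pad.
Only numpy, scipy, OpenCV 4.12 (cv2) and the standard library are available. Lean on these libraries where they do the work, as an engineer would, in place of code of your own. Each camera call takes 0.05 s, during which the arm holds its last target. There are 200 camera calls.

## Working session

There is one attempt and no reset: what is moved stays moved. The work goes in short steps, Python scripts to look and compute and a tool call to move; the robot and the scene stay as the last step left them, time stands still between calls to the robot, and variables do not carry over. Pictures are saved under pics/ and viewed, at most 10 in all, crops included, and the job is handed in when it is done.

Besides the shell and the picture viewer there is one more tool, called after "Emit:" by a JSON object that holds its "name" and its "arguments", one argument or row to a line. jog_arm: Moves the arm, as the interface text tells. Shift numbers are shares of 30 cm and turn numbers shares of 60 degrees, none past 1 either way. Its arguments: {"type":"object","properties":{"claw":{"type":"array","items":{"type":"number"}},"travel":{"type":"array","items":{"type":"array","items":{"type":"number"}}},"twist":{"type":"array","items":{"type":"number"}}},"required":["claw","travel","twist"]}

```bash
ls; mkdir -p pics
python3 - <<'E'
from cell import bot
import cv2,numpy as np
s=bot.read_state();print({k:np.round(v,4) for k,v in s.items()},bot.grasp_offset)
for n in("side","top"):
    c=bot.camera(n);np.savez(f"{n}0.npz",**c);cv2.imwrite(f"pics/{n}0.png",c["img"][:,:,::-1]);print(n,c["fx"],c["fy"],c["cx"],c["cy"],np.round(c["cam_to_world"],3).tolist(), [k for k in c])
E
```

```text
pics
{'time': np.float64(0.0), 'joints': array([-1.344 ,  0.4684, -0.0116,  1.6036,  0.006 ,  1.0714, -0.0563]), 'qvel': array([-0.0005,  0.0008,  0.    , -0.0028,  0.0005, -0.0021, -0.0013]), 'tau': array([-2.00000e-04, -5.20553e+01, -1.24000e-02, -2.43758e+01,
       -5.67000e-02,  1.71000e-02,  2.00000e-04]), 'tool_pos': array([0.1732, 0.6259, 0.2136]), 'orientation': array([ 1.345e-01,  9.909e-01, -9.000e-04, -0.000e+00]), 'force': array([-0.3418, -0.2016,  0.8511]), 'ft_torque': array([-0.0411,  0.011 , -0.0105]), 'finger_force': np.float64(0.0), 'width': np.float64(0.9997)} 0.0187
side 491.7947608187651 491.7947608187651 280.264829588476 203.00544975220134 [[0.97, 0.171, -0.174, 0.243], [-0.243, 0.732, -0.637, -1.012], [0.019, 0.66, 0.751, 1.391], [0.0, 0.0, 0.0, 1.0]] ['img', 'range_z', 'fx', 'fy', 'cx', 'cy', 'cam_to_world']
top 509.4897109721902 509.4897109721902 271.34621020634324 205.5561378485348 [[0.062, 0.978, -0.201, 0.236], [-0.998, 0.061, -0.01, 0.002], [0.002, 0.201, 0.98, 1.645], [0.0, 0.0, 0.0, 1.0]] ['img', 'range_z', 'fx', 'fy', 'cx', 'cy', 'cam_to_world']
```

```bash
sleep 0
```

```text
(no output)
```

View pics/side0.png

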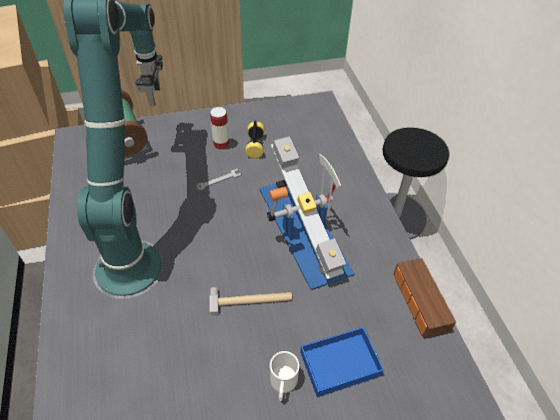

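View pics/top0.png

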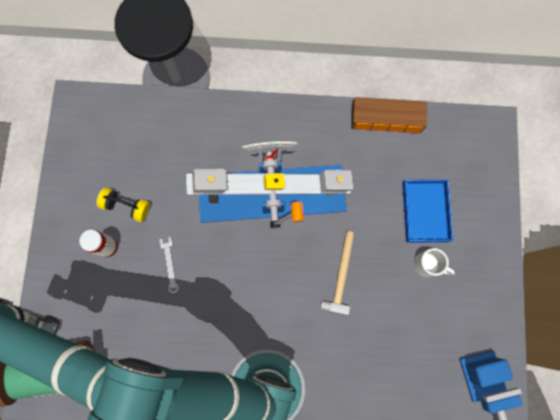

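Side view: rocker with its switch at (307,203), orange grip at (279,193), scale arc and pointer at (332,185). Top view: the grip at (297,211) leans right, which is stand -y ≈ world -y. The arc is at (270,147). Now the geometry.

```bash
cat > h.py <<'E'
import numpy as np,cv2
def cloud(c):
    d=c["range_z"].astype(float);v,u=np.mgrid[:d.shape[0],:d.shape[1]]
    p=np.stack([(u-c["cx"])/c["fx"]*d,-(v-c["cy"])/c["fy"]*d,-d],-1)
    T=c["cam_to_world"];return p@T[:3,:3].T+T[:3,3],d>0
def hsv(c): return cv2.cvtColor(c["img"],cv2.COLOR_RGB2HSV)
E
python3 - <<'E'
from h import *
for n in("side","top"):
    c=dict(np.load(n+"0.npz"));P,ok=cloud(c);H=hsv(c);h,s,v=H[...,0],H[...,1],H[...,2]
    near=ok&(P[...,0]>.3)&(P[...,0]<.8)&(abs(P[...,1])<.35)
    m=near&(h>100)&(h<125)&(s>120)&(abs(P[...,2]-.012)<.012)
    q=P[m];print(n,"plate",m.sum(),np.median(q[:,2]),cv2.minAreaRect(q[:,:2].astype(np.float32)))
    m=near&(h<15)&(s>180)&(v>120)&(P[...,2]>.2)
    q=P[m];print("orange",m.sum(),q.min(0),q.max(0),np.median(q,0))
    for nm,m in(("green",near&(h>40)&(h<85)&(s>80)&(P[...,2]>.1)),("red",near&((h<6)|(h>174))&(s>150)&(P[...,0]>.56))):
        q=P[m];print(nm,m.sum(),(np.median(q,0),q.min(0),q.max(0)) if len(q) else "")
        print(np.argwhere(m).mean(0) if len(q) else "")
    img=c["img"][:,:,::-1]
    x=(slice(110,290),slice(240,360)) if n=="side" else (slice(120,240),slice(170,370))
    cv2.imwrite(f"pics/{n}_crop.png",cv2.resize(img[x],None,fx=4 if n=="top" else 3.3,fy=4 if n=="top" else 3.3,interpolation=2))
E
```

```text
side plate 1948 0.01137304396394645 ((0.6106328368186951, 0.026417851448059082), (0.16302461922168732, 0.49209317564964294), 8.34516716003418)
orange 18 [ 0.4730426  -0.0751752   0.29721097] [ 0.51909266 -0.05138379  0.30833405] [ 0.48178166 -0.06589259  0.30272958]
green 0 

red 17 (array([0.69856609, 0.00754689, 0.21424705]), array([ 0.69466609, -0.00188537,  0.00338571]), array([0.74262432, 0.15795153, 0.23660965]))
[189.88235294 331.58823529]
top plate 2933 0.013122149323957277 ((0.6145683526992798, 0.022392556071281433), (0.16274328529834747, 0.47700417041778564), 7.982252597808838)
orange 9 [ 0.47571807 -0.06676111  0.30447048] [ 0.50726463 -0.03987279  0.31491113] [ 0.49103033 -0.06277489  0.30970947]
green 0 

red 31 (array([0.69809168, 0.02581206, 0.16181203]), array([0.69498567, 0.01411725, 0.1357882 ]), array([0.69985348, 0.04446858, 0.21555764]))
[154.4516129  271.80645161]
```

View pics/side_crop.png

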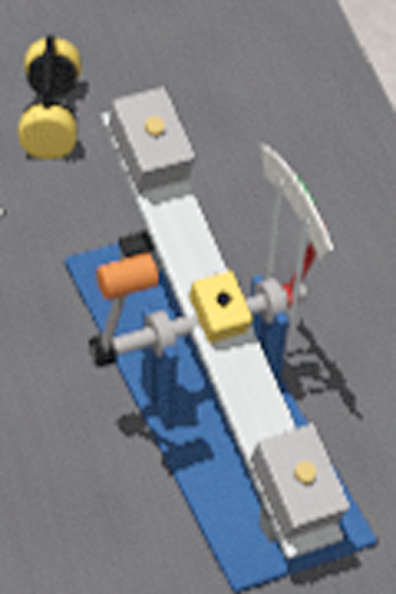

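View pics/top_crop.png

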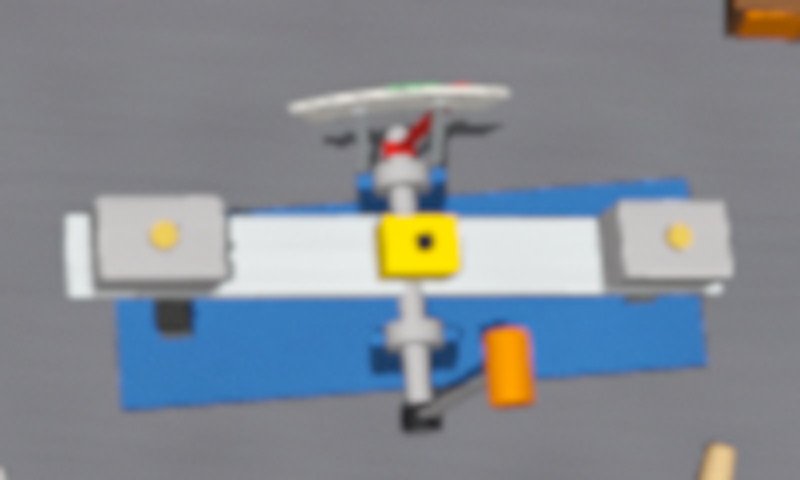

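Side crop: a faint green patch on the arc near full-frame (332,167), with the red pointer below it. Top crop: green on the arc's edge near (273,141) and a red tip near (285,141). Next: the stand pose, tilt and sector.

Run:
```python
from h import *
from scipy.optimize import least_squares
S={n:dict(np.load(n+"0.npz")) for n in("side","top")}
est=[]
for n,c in S.items():
    P,ok=cloud(c);H=hsv(c);h,s,v=H[...,0],H[...,1],H[...,2]
    m=((h>100)&(h<125)&(s>120)).astype(np.uint8)
    # ray-cast blue edge pixels onto z=.012
    T=c["cam_to_world"];vv,uu=np.mgrid[:420,:560]
    r=np.stack([(uu-c["cx"])/c["fx"],-(vv-c["cy"])/c["fy"],-np.ones(uu.shape)],-1)@T[:3,:3].T
    Q=T[:3,3]+r*((.012-T[2,3])/r[...,2])[...,None]
    sel=(m>0)&ok&(abs(P[...,2]-.012)<.008)&(abs(Q[...,0]-.61)<.2)&(abs(Q[...,1]-.02)<.3)
    hull=cv2.convexHull(Q[sel][:,:2].astype(np.float32))[:,0]
    rect=cv2.minAreaRect(hull);print(n,rect)
    est.append(rect)
C=np.mean([e[0] for e in est],0);yaw=np.deg2rad(np.mean([e[2] for e in est]))
print(C,yaw)
R=np.array([[np.cos(yaw),-np.sin(yaw)],[np.sin(yaw),np.cos(yaw)]])
for n,c in S.items():
    P,ok=cloud(c);L=P.copy();L[...,:2]=(P[...,:2]-C)@R
    b=c["img"].astype(int)
    # beam
    mid=ok&(abs(L[...,2]-.13)<.2)&(L[...,2]>.05)&(abs(L[...,0])<.05)
    w=mid&(b.min(-1)>195)&(abs(L[...,1])>.05)&(abs(L[...,1])<.14);q=L[w];f=np.polyfit(q[:,1],q[:,2],1);print(n,"beam",len(q),f,"x range",np.quantile(q[:,0],[.02,.5,.98]))
    H=hsv(c)
    g=(b[...,1]-np.maximum(b[...,0],b[...,2]));gm=ok&(g>8)&(L[...,2]>.2)&(abs(L[...,1])<.15)&(abs(L[...,0])<.2)
    for nm,k in(("green",gm),("red",ok&(b[...,0]-np.maximum(b[...,1],b[...,2])>40)&(L[...,0]>.05)&(L[...,0]<.13)&(abs(L[...,1])<.15)&(L[...,2]>.05)),("white",ok&(b.min(-1)>150)&(L[...,2]>.2)&(abs(L[...,1])<.15)&(L[...,0]>.06)&(L[...,0]<.15))):
        q=L[k];a=np.arctan2(q[:,1],q[:,2]-.13);rr=np.hypot(q[:,1],q[:,2]-.13)
        print(nm,len(q),"ang",np.round(np.sort(a),3)[:40],"r",np.round(np.quantile(rr,[0,.5,1]),3) if len(q) else "","x",np.round(np.quantile(q[:,0],[0,.5,1]),3) if len(q) else "")
    k=ok&(H[...,0]<18)&(H[...,1]>180)&(L[...,2]>.2)&(abs(L[...,0])<.2)&(abs(L[...,1])<.2);q=L[k];print("grip",len(q),q.min(0),q.max(0),q.mean(0))
```

```text
side ((0.6121610403060913, 0.02100151777267456), (0.1598798930644989, 0.4805581271648407), 8.220965385437012)
top ((0.6141939759254456, 0.02220006287097931), (0.16020888090133667, 0.4771963655948639), 7.861995697021484)
[0.61317751 0.02160079] 0.140350312179506
side beam 825 [0.31676441 0.13556276] x range [-0.02766017  0.00035404  0.02922711]
green 9 ang [-0.131 -0.129 -0.076 -0.057 -0.053  0.     0.005  0.025  0.033] r [0.161 0.166 0.169] x [0.077 0.08  0.082]
red 31 ang [-1.083 -0.967 -0.752 -0.746 -0.528 -0.432 -0.365 -0.352 -0.344 -0.342
 -0.331 -0.33  -0.324 -0.322 -0.321 -0.306 -0.296 -0.293 -0.285 -0.266
 -0.265 -0.252 -0.252 -0.133 -0.09  -0.028  0.096  0.212  0.267  0.407
  0.777] r [0.004 0.072 0.112] x [0.076 0.082 0.086]
white 110 ang [-0.464 -0.443 -0.428 -0.422 -0.42  -0.41  -0.405 -0.399 -0.392 -0.392
 -0.385 -0.37  -0.369 -0.365 -0.361 -0.354 -0.351 -0.348 -0.337 -0.319
 -0.318 -0.317 -0.31  -0.302 -0.297 -0.29  -0.278 -0.271 -0.269 -0.267
 -0.267 -0.259 -0.241 -0.24  -0.24  -0.232 -0.223 -0.216 -0.192 -0.185] r [0.137 0.162 0.171] x [0.072 0.076 0.085]
grip 24 [-0.1
[... 481 characters left out ...]
8 -0.322 -0.32  -0.316 -0.288 -0.283 -0.283 -0.277
 -0.273 -0.259 -0.255 -0.241 -0.229 -0.225 -0.218 -0.217 -0.215 -0.212
 -0.212 -0.2   -0.195 -0.193 -0.181 -0.179 -0.14  -0.139 -0.093 -0.061] r [0.008 0.027 0.089] x [0.078 0.084 0.09 ]
white 186 ang [-0.473 -0.448 -0.447 -0.443 -0.441 -0.426 -0.421 -0.418 -0.415 -0.4
 -0.397 -0.385 -0.384 -0.383 -0.376 -0.371 -0.363 -0.349 -0.344 -0.343
 -0.34  -0.335 -0.33  -0.325 -0.321 -0.31  -0.302 -0.3   -0.297 -0.295
 -0.29  -0.285 -0.278 -0.268 -0.264 -0.264 -0.26  -0.255 -0.248 -0.245] r [0.136 0.164 0.174] x [0.073 0.077 0.087]
grip 36 [-0.14878059 -0.07024483  0.30430039] [-0.1005937  -0.04314553  0.32012973] [-0.12728307 -0.05610148  0.31210184]
```

Emit:
{"name": "jog_arm", "arguments": {
  "claw": [1,1,1,1,1,1,1,1],
  "travel": [
    [-0.05,-0.06,-0.15],
    [-0.15,-0.17,-0.3],
    [-0.25,-0.29,-0.45],
    [-0.36,-0.42,-0.56],
    [-0.48,-0.55,-0.63],
    [-0.6,-0.69,-0.667],
    [-0.72,-0.82,-0.667],
    [-0.823,-0.946,-0.667]
  ],
  "twist": [0,0,0,0,0,0,0,0]
}}

```text
time: 1.1
tool_pos: [0.3363, 0.2851, 0.4147]
orientation: [0.135, 0.991, 0.0, 0.0]
force: [0.2, 0.0, 0.0]
width: 1.002
finger_force: 0.0
```

Emit:
{"name": "jog_arm", "arguments": {
  "claw": [1,1,1,1,1,1,1,1],
  "travel": [
    [-0.12,-0.13,0],
    [-0.24,-0.27,0],
    [-0.36,-0.41,0],
    [-0.48,-0.55,0],
    [-0.6,-0.69,0],
    [-0.71,-0.82,0],
    [-0.8,-0.92,0],
    [-0.823,-0.946,0]
  ],
  "twist": [-0.05,-0.1,-0.15,-0.2,-0.25,-0.3,-0.35,-0.392]
}}

```text
time: 2.1
tool_pos: [0.4981, -0.0551, 0.4144]
orientation: [-0.069, 0.998, -0.001, -0.0]
force: [-0.1, 0.3, -1.3]
width: 1.001
finger_force: 0.0
```

```bash
cat >> h.py <<'E'
from scipy.spatial.transform import Rotation as Ro
C=np.array([.6132,.0216]);yaw=.1404
R=np.array([[np.cos(yaw),-np.sin(yaw)],[np.sin(yaw),np.cos(yaw)]])
def local(P):
    L=np.array(P,float).copy();L[...,:2]=(L[...,:2]-C)@R;return L
def tilt(c):
    """beam tilt from white beam-top points (bias not removed)"""
    P,ok=cloud(c);L=local(P);b=c["img"].astype(int)
    out=[]
    w=ok&(b.min(-1)>150)&(abs(L[...,1])>.04)&(abs(L[...,1])<.145)&(abs(L[...,0])<.028)&(abs(L[...,2]-.136)<.08)
    q=L[w]
    if len(q)<50: return np.nan,len(q)
    for _ in range(4):
        f=np.polyfit(q[:,1],q[:,2],1);e=abs(q[:,2]-np.polyval(f,q[:,1]));q=q[e<max(.004,2*np.median(e))]
    return -np.arctan(f[0]),len(q)
def tool(s):
    g=local(s["tool_pos"]);r=Ro.from_quat(s["orientation"]).as_matrix()
    return g,r
E
cat > st.py <<'E'
from h import *;from cell import bot
s=bot.read_state();g,r=tool(s);print(s["time"],"local tcp",g.round(4),"tooly yaw",np.arctan2(-r[0,1],r[1,1]),"z",r[:,2].round(4),"F",s["force"].round(2),s["width"])
import sys
for n in sys.argv[1:]:
    c=bot.camera(n);print(n,tilt(c));cv2.imwrite(f"pics/{n}_{s['time']:.2f}.png",c["img"][:,:,::-1])
E
python3 st.py side top side top
```

```text
2.1 local tcp [-0.1247 -0.0598  0.4144] tooly yaw 0.13760618332393293 z [-4.0e-04 -1.1e-03 -1.0e+00] F [-0.15  0.29 -1.35] 1.000614894941553
side (np.float64(-0.30642271577304797), 259)
top (np.float64(-0.29829820942906954), 470)
side (np.float64(-0.2991867582858905), 261)
top (np.float64(-0.3042806955512439), 478)
```

Emit:
{"name": "jog_arm", "arguments": {
  "claw": [1,1,1,1,1,1,1,1],
  "travel": [
    [0,0,0.08],
    [0,0,0.18],
    [0,0,0.28],
    [0,0,0.37],
    [0,0,0.42],
    [0,0,0.442],
    [0,0,0.442],
    [0,0,0.442]
  ],
  "twist": [0,0,0,0,0,0,0,0]
}}

```text
time: 3.3
tool_pos: [0.4984, -0.0522, 0.2829]
orientation: [-0.07, 0.998, 0.0, 0.001]
force: [-0.1, 0.7, -0.8]
width: 0.998
finger_force: 0.0
```

```bash
python3 st.py side top
```

```text
3.3 local tcp [-0.124  -0.057   0.2829] tooly yaw 0.1406385089815709 z [ 1.6e-03  3.0e-04 -1.0e+00] F [-0.08  0.66 -0.83] 0.9976056461825719
side (np.float64(-0.30051048823034215), 143)
top (np.float64(-0.30407327772619946), 454)
```

Run:
```python
import cv2,glob
f=lambda n:cv2.imread(sorted(glob.glob(f"pics/{n}_3.*.png"))[0])
a=f("side")[80:320,180:400];b=f("top")[80:320,140:400]
cv2.imwrite("pics/both.png",cv2.resize(cv2.hconcat([a,b]),None,fx=1.6,fy=1.6,interpolation=2))
```

```text
(no output)
```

View pics/both.png

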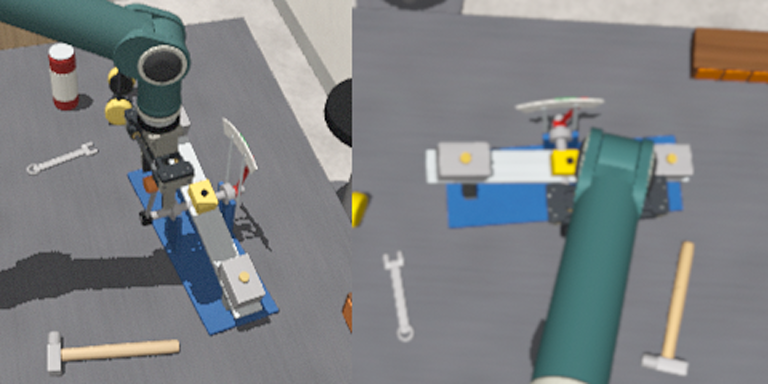

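Emit:
{"name": "jog_arm", "arguments": {
  "claw": [0,-0.5,-1,-1,-1,-1,-1,-1],
  "travel": [
    [0,0,0],
    [0,0,0],
    [0,0,0],
    [0,0,0],
    [0,0,0],
    [0,0,0],
    [0,0,0],
    [0,0,0]
  ],
  "twist": [0,0,0,0,0,0,0,0]
}}

```text
time: 4.4
tool_pos: [0.4979, -0.0522, 0.2821]
orientation: [-0.07, 0.998, -0.0, -0.0]
force: [0.1, -0.2, 0.3]
width: 0.339
finger_force: 30.0
```

```bash
python3 st.py side top side top
```

```text
4.4 local tcp [-0.1245 -0.057   0.2821] tooly yaw 0.14057917504481945 z [-0. -0. -1.] F [ 0.13 -0.17  0.34] 0.33868882743348344
side (np.float64(-0.3005346760466414), 141)
top (np.float64(-0.2920851822204213), 478)
side (np.float64(-0.30529861637297473), 140)
top (np.float64(-0.2987616188836714), 441)
```

Left panel: fingers astride the orange grip at (150,185). Right panel: the arm hides only the beam right of the switch. The grip is held (width 31 mm). Next I set up a state fit and planner.

```bash
cat >> h.py <<'E'
def tilt2(c):
    th,n=tilt(c)
    if not np.isfinite(th): return th,0
    P,ok=cloud(c);L=local(P);L[...,2]-=.13;b=c["img"].astype(int)
    grey=ok&(np.ptp(b,axis=-1)<25)&(b.min(-1)>110)&(abs(L[...,0])<.027)
    for _ in range(3):
        y=L[...,1]*np.cos(th)-L[...,2]*np.sin(th);z=L[...,1]*np.sin(th)+L[...,2]*np.cos(th)
        bm=grey&(abs(z-.006)<.007)&(abs(y)>.04)&(abs(y)<.145)
        wt=grey&(abs(z-.056)<.007)&(abs(y)>.162)&(abs(y)<.238)
        m=bm|wt;f=np.polyfit(y[m],(z-np.where(wt,.056,.006))[m],1);th-=np.arctan(f[0])
    return th,int(m.sum())
E
cat > plan.py <<'E'
# usage: plan.py target tend "a rows of last move" ; logs, looks, fits, plans
from h import *;from cell import bot
import sys,json,os
from scipy.optimize import least_squares
tgt=float(sys.argv[1]);rows=json.loads(sys.argv[2]);NP=int(sys.argv[3]) if len(sys.argv)>3 else 4
D=json.load(open("log.json")) if os.path.exists("log.json") else {"kn":[[0,-.322],[4.4,-.322]],"me":[]}
s=bot.read_state();t0=s["time"]
if rows:
    D["kn"].append([t0-1,D["kn"][-1][1]]);D["kn"]+=[[t0-1+(i+1)/8,a] for i,a in enumerate(rows)]
new=[]
for i in range(NP):
    t=bot.read_state()["time"];n=("top","side")[i%2];th,m=tilt2(bot.camera(n))
    if np.isfinite(th): new.append([t,th,n,m])
D["me"]+=new
e=bot.read_state()["time"];json.dump(D,open("log.json","w"))
g=local(s["tool_pos"]);ac=D["kn"][-1][1]
print("t",e,"a_meas",round(float(np.arctan2(g[1],g[2]+bot.grasp_offset-.13)),4),"a_cmd",ac,"r",round(float(np.hypot(g[1],g[2]+bot.grasp_offset-.13)),4),"x",g[0].round(4),"F",local(np.r_[C+s["force"][:2],s["force"][2]]).round(2))
print("meas",[(round(x[0],2),round(x[1],4),x[3]) for x in new])
K=np.array(D["kn"]);TAU=.04;DT=.005
def sim(th,w,p,ta,tb,af):
    G,k,I,ab,b=p;ts=np.arange(ta,tb+DT/2,DT);A=af(ts-TAU)+ab;o=np.empty((len(ts),2))
    for i,a in enumerate(A):
        o[i]=th,w
        w+=DT*(G*np.sin(th)+k*(a-th)-b*w)/I;th+=DT*w
        if th<-.3: th,w=-.3,max(w,0)
        if th>.3: th,w=.3,min(w,0)
    return ts,o
p0=np.array([1.3,.8,.2,0,.03]);sg=np.array([.15,.03,.025,.01,.01])
M=[m for m in D["me"] if m[0]>e-4.5 and m[0]>4.4];tm=np.array([m[0] for m in M]);ym=np.array([m[1] for m in M])
af=lambda t:np.interp(t,K[:,0],K[:,1])
ta=tm[0]
def unpack(q):
    p=p0+sg*q[2:];return p
def res(q):
    ts,o=sim(q[0],q[1],unpack(q),ta,e,af)
    return np.r_[(np.interp(tm,ts,o[:,0])-ym)/.004,q[2:],(q[2]*.15/1.3-q[4]*.025/.2)/.02]
best=None
for w in (0,):
    f=least_squares(res,np.r_[ym[0],w,np.zeros(5)],diff_step=1e-3,x_scale=np.r_[.05,.1,np.ones(5)],loss="soft_l1")
p=unpack(f.x);ts,o=sim(f.x[0],f.x[1],p,ta,e,af);th,w=o[-1]
print("params G,k,I,ab,b",p.round(3),"rms res",np.std(np.interp(tm,ts,o[:,0])-ym).round(4),"STATE",th.round(4),w.round(4),"path",o[::50,0].round(3))
aeq=tgt-p[0]*np.sin(tgt)/p[1]-p[3]
def roll(a):
    kt=np.r_[0,e,e+np.arange(1,9)/8];kv=np.r_[ac,ac,a]
    return sim(th,w,p,e,e+1.2,lambda t:np.where(t<e,np.interp(t,K[:,0],K[:,1]),np.interp(t,kt,kv)))
def cost(a):
    _,o=roll(a)
    return np.r_[(o[::10,0]-tgt)/.1*.3,(o[200:,0][::8]-tgt)/.01,o[200:,1][::8]/.02,np.diff(np.r_[ac,a])/.12,(a[-2:]-aeq)/.05]
a=least_squares(cost,np.full(8,aeq),diff_step=1e-3,x_scale=.1,bounds=(-.7,.7)).x
_,o=roll(a);print("PLAN a",a.round(3).tolist(),"aeq",round(aeq,3),"pred",o[::25,0].round(3),"w",o[::25,1].round(3))
print("travel",[[0,round(.6*(np.sin(x)-np.sin(ac)),3),round(-.6*(np.cos(x)-np.cos(ac)),3)] for x in a])
E
cat > trav.py <<'E'
import sys,json,numpy as np
ac=float(sys.argv[1]);print([[0,round(.6*(np.sin(x)-np.sin(ac)),3),round(-.6*(np.cos(x)-np.cos(ac)),3)] for x in json.loads(sys.argv[2])])
E
python3 trav.py -0.322 "[-0.28,-0.2,-0.12,-0.04,0.02,0.06,0.08,0.08]"; python3 trav.py 0.08 "[0.085,0.09,0.095,0.1,0.105,0.11,0.115,0.12]"
```

```text
[[0, np.float64(0.024), np.float64(-0.007)], [0, np.float64(0.071), np.float64(-0.019)], [0, np.float64(0.118), np.float64(-0.027)], [0, np.float64(0.166), np.float64(-0.03)], [0, np.float64(0.202), np.float64(-0.031)], [0, np.float64(0.226), np.float64(-0.03)], [0, np.float64(0.238), np.float64(-0.029)], [0, np.float64(0.238), np.float64(-0.029)]]
[[0, np.float64(0.003), np.float64(0.0)], [0, np.float64(0.006), np.float64(0.001)], [0, np.float64(0.009), np.float64(0.001)], [0, np.float64(0.012), np.float64(0.001)], [0, np.float64(0.015), np.float64(0.001)], [0, np.float64(0.018), np.float64(0.002)], [0, np.float64(0.021), np.float64(0.002)], [0, np.float64(0.024), np.float64(0.002)]]
```

Emit:
{"name": "jog_arm", "arguments": {
  "claw": [-1,-1,-1,-1,-1,-1,-1,-1],
  "travel": [
    [0,0.024,-0.007],
    [0,0.071,-0.019],
    [0,0.118,-0.027],
    [0,0.166,-0.03],
    [0,0.202,-0.031],
    [0,0.226,-0.03],
    [0,0.238,-0.029],
    [0,0.238,-0.029]
  ],
  "twist": [0,0,0,0,0,0,0,0]
}}

```text
time: 5.6
tool_pos: [0.4888, 0.0173, 0.2917]
orientation: [-0.07, 0.998, -0.001, 0.001]
force: [0.4, -4.7, 4.6]
width: 0.341
finger_force: 30.0
```

```bash
python3 plan.py -0.053 "[-0.28,-0.2,-0.12,-0.04,0.02,0.06,0.08,0.08]"
```

```text
t 5.8 a_meas 0.0725 a_cmd 0.08 r 0.1809 x -0.1237 F [-0.24 -4.75  4.59]
meas [(5.6, np.float64(-0.2996), 1354), (5.65, np.float64(-0.3002), 1254), (5.7, np.float64(-0.3), 1371), (5.75, np.float64(-0.3004), 1252)]
params G,k,I,ab,b [1.3  0.8  0.2  0.   0.03] rms res 0.0002 STATE -0.3 0.0 path [-0.3]
PLAN a [0.073, 0.067, 0.06, 0.054, 0.047, 0.041, 0.034, 0.033] aeq 0.033 pred [-0.3 -0.3 -0.3 -0.3 -0.3 -0.3 -0.3 -0.3 -0.3 -0.3] w [0. 0. 0. 0. 0. 0. 0. 0. 0. 0.]
travel [[0, np.float64(-0.004), np.float64(-0.0)], [0, np.float64(-0.008), np.float64(-0.001)], [0, np.float64(-0.012), np.float64(-0.001)], [0, np.float64(-0.016), np.float64(-0.001)], [0, np.float64(-0.02), np.float64(-0.001)], [0, np.float64(-0.024), np.float64(-0.001)], [0, np.float64(-0.028), np.float64(-0.002)], [0, np.float64(-0.028), np.float64(-0.002)]]
```

Emit:
{"name": "jog_arm", "arguments": {
  "claw": [-1,-1,-1,-1,-1,-1,-1,-1],
  "travel": [
    [0,0.006,0.001],
    [0,0.012,0.001],
    [0,0.018,0.002],
    [0,0.024,0.002],
    [0,0.027,0.002],
    [0,0.03,0.003],
    [0,0.03,0.003],
    [0,0.03,0.003]
  ],
  "twist": [0,0,0,0,0,0,0,0]
}}

```text
time: 6.8
tool_pos: [0.4877, 0.0258, 0.2909]
orientation: [-0.07, 0.998, -0.001, 0.001]
force: [1.8, -5.2, 4.9]
width: 0.341
finger_force: 30.0
```

```bash
python3 plan.py -0.053 "[0.09,0.1,0.11,0.12,0.125,0.13,0.13,0.13]" 2 | head -3; python3 trav.py 0.13 "[0.14,0.15,0.16,0.165,0.17,0.175,0.18,0.18]"
```

```text
t 6.9 a_meas 0.1203 a_cmd 0.13 r 0.1809 x -0.1237 F [ 1.03 -5.42  4.91]
meas [(6.8, np.float64(-0.3), 1371), (6.85, np.float64(-0.301), 1303)]
params G,k,I,ab,b [1.3  0.8  0.2  0.   0.03] rms res 0.0004 STATE -0.3 0.0 path [-0.3 -0.3 -0.3 -0.3 -0.3 -0.3]
[[0, np.float64(0.006), np.float64(0.001)], [0, np.float64(0.012), np.float64(0.002)], [0, np.float64(0.018), np.float64(0.003)], [0, np.float64(0.021), np.float64(0.003)], [0, np.float64(0.024), np.float64(0.004)], [0, np.float64(0.027), np.float64(0.004)], [0, np.float64(0.03), np.float64(0.005)], [0, np.float64(0.03), np.float64(0.005)]]
```

Emit:
{"name": "jog_arm", "arguments": {
  "claw": [-1,-1,-1,-1,-1,-1,-1,-1],
  "travel": [
    [0,0.006,0.001],
    [0,0.012,0.002],
    [0,0.018,0.003],
    [0,0.021,0.003],
    [0,0.024,0.004],
    [0,0.027,0.004],
    [0,0.03,0.005],
    [0,0.03,0.005]
  ],
  "twist": [0,0,0,0,0,0,0,0]
}}

```text
time: 7.9
tool_pos: [0.4864, 0.0347, 0.2893]
orientation: [-0.07, 0.998, -0.001, 0.001]
force: [1.5, -5.6, 4.4]
width: 0.341
finger_force: 30.0
```

```bash
python3 plan.py -0.053 "[0.14,0.15,0.16,0.165,0.17,0.175,0.18,0.18]" 2; python3 trav.py 0.18 "[0.19,0.2,0.205,0.21,0.215,0.22,0.22,0.22]"
```

```text
t 8.0 a_meas 0.1708 a_cmd 0.18 r 0.1806 x -0.1237 F [ 0.7  -5.73  4.44]
meas [(7.9, np.float64(-0.2997), 1379), (7.95, np.float64(-0.3001), 1323)]
params G,k,I,ab,b [1.3  0.8  0.2  0.   0.03] rms res 0.0004 STATE -0.3 0.0 path [-0.3 -0.3 -0.3 -0.3 -0.3 -0.3 -0.3 -0.3 -0.3 -0.3]
PLAN a [0.159, 0.139, 0.118, 0.098, 0.077, 0.057, 0.036, 0.034] aeq 0.033 pred [-0.3 -0.3 -0.3 -0.3 -0.3 -0.3 -0.3 -0.3 -0.3 -0.3] w [0. 0. 0. 0. 0. 0. 0. 0. 0. 0.]
travel [[0, np.float64(-0.012), np.float64(-0.002)], [0, np.float64(-0.024), np.float64(-0.004)], [0, np.float64(-0.037), np.float64(-0.005)], [0, np.float64(-0.049), np.float64(-0.007)], [0, np.float64(-0.061), np.float64(-0.008)], [0, np.float64(-0.073), np.float64(-0.009)], [0, np.float64(-0.086), np.float64(-0.009)], [0, np.float64(-0.087), np.float64(-0.009)]]
[[0, np.float64(0.006), np.float64(0.001)], [0, np.float64(0.012), np.float64(0.002)], [0, np.float64(0.015), np.float64(0.003)], [0, np.float64(0.018), np.float64(0.003)], [0, np.float64(0.021), np.float64(0.004)], [0, np.float64(0.024), np.float64(0.005)], [0, np.float64(0.024), np.float64(0.005)], [0, np.float64(0.024), np.float64(0.005)]]
```

Emit:
{"name": "jog_arm", "arguments": {
  "claw": [-1,-1,-1,-1,-1,-1,-1,-1],
  "travel": [
    [0,0.006,0.001],
    [0,0.012,0.002],
    [0,0.015,0.003],
    [0,0.018,0.003],
    [0,0.021,0.004],
    [0,0.024,0.005],
    [0,0.024,0.005],
    [0,0.024,0.005]
  ],
  "twist": [0,0,0,0,0,0,0,0]
}}

```text
time: 9.0
tool_pos: [0.4855, 0.0419, 0.288]
orientation: [-0.07, 0.998, -0.001, 0.001]
force: [2.2, -5.4, 6.3]
width: 0.339
finger_force: 30.0
```

```bash
python3 plan.py -0.053 "[0.19,0.2,0.205,0.21,0.215,0.22,0.22,0.22]" 2; python3 trav.py 0.22 "[0.23,0.24,0.245,0.25,0.255,0.26,0.26,0.26]"
```

```text
t 9.1 a_meas 0.2119 a_cmd 0.22 r 0.1807 x -0.1236 F [ 1.47 -5.65  6.27]
meas [(9.0, np.float64(-0.2954), 1357), (9.05, np.float64(-0.2946), 1339)]
params G,k,I,ab,b [ 1.354e+00  7.930e-01  2.080e-01 -1.000e-03  3.000e-02] rms res 0.0003 STATE -0.2929 0.0287 path [-0.3   -0.3   -0.3   -0.3   -0.3   -0.3   -0.3   -0.3   -0.3   -0.3
 -0.3   -0.3   -0.3   -0.298 -0.293]
PLAN a [0.572, 0.561, 0.33, 0.018, -0.245, -0.323, -0.072, 0.007] aeq 0.039 pred [-0.293 -0.288 -0.268 -0.227 -0.172 -0.119 -0.081 -0.063 -0.057 -0.056] w [0.029 0.074 0.241 0.397 0.453 0.386 0.229 0.076 0.022 0.004]
travel [[0, np.float64(0.194), np.float64(0.081)], [0, np.float64(0.188), np.float64(0.077)], [0, np.float64(0.064), np.float64(0.018)], [0, np.float64(-0.12), np.float64(-0.014)], [0, np.float64(-0.276), np.float64(0.003)], [0, np.float64(-0.321), np.float64(0.017)], [0, np.float64(-0.174), np.float64(-0.013)], [0, np.float64(-0.126), np.float64(-0.014)]]
[[0, np.float64(0.006), np.float64(0.001)], [0, np.float64(0.012), np.float64(0.003)], [0, np.float64(0.015), np.float64(0.003)], [0, np.float64(0.018), np.float64(0.004)], [0, np.float64(0.02), np.float64(0.005)], [0, np.float64(0.023), np.float64(0.006)], [0, np.float64(0.023), np.float64(0.006)], [0, np.float64(0.023), np.float64(0.006)]]
```

```bash
python3 plan.py -0.18 "[]" 0
```

```text
t 9.1 a_meas 0.2118 a_cmd 0.22 r 0.1807 x -0.1236 F [ 1.28 -6.61  6.1 ]
meas []
params G,k,I,ab,b [ 1.354e+00  7.930e-01  2.080e-01 -1.000e-03  3.000e-02] rms res 0.0003 STATE -0.2929 0.0287 path [-0.3   -0.3   -0.3   -0.3   -0.3   -0.3   -0.3   -0.3   -0.3   -0.3
 -0.3   -0.3   -0.3   -0.298 -0.293]
PLAN a [0.358, 0.344, 0.242, 0.108, -0.003, -0.033, 0.079, 0.113] aeq 0.127 pred [-0.293 -0.288 -0.277 -0.258 -0.233 -0.209 -0.192 -0.184 -0.182 -0.181] w [0.029 0.052 0.123 0.185 0.204 0.171 0.1   0.033 0.009 0.001]
travel [[0, np.float64(0.079), np.float64(0.023)], [0, np.float64(0.072), np.float64(0.021)], [0, np.float64(0.013), np.float64(0.003)], [0, np.float64(-0.067), np.float64(-0.011)], [0, np.float64(-0.133), np.float64(-0.014)], [0, np.float64(-0.151), np.float64(-0.014)], [0, np.float64(-0.084), np.float64(-0.013)], [0, np.float64(-0.063), np.float64(-0.011)]]
```

Emit:
{"name": "jog_arm", "arguments": {
  "claw": [-1,-1,-1,-1,-1,-1,-1,-1],
  "travel": [
    [0,0.079,0.023],
    [0,0.072,0.021],
    [0,0.013,0.003],
    [0,-0.067,-0.011],
    [0,-0.133,-0.014],
    [0,-0.151,-0.014],
    [0,-0.084,-0.013],
    [0,-0.063,-0.011]
  ],
  "twist": [0,0,0,0,0,0,0,0]
}}

```text
time: 10.1
tool_pos: [0.4872, 0.0229, 0.2904]
orientation: [-0.07, 0.998, -0.002, 0.0]
force: [1.7, -5.6, 7.1]
width: 0.341
finger_force: 30.0
```

```bash
python3 plan.py -0.053 "[0.358, 0.344, 0.242, 0.108, -0.003, -0.033, 0.079, 0.113]" 4
```

```text
t 10.3 a_meas 0.1053 a_cmd 0.113 r 0.1801 x -0.1246 F [ 0.94 -5.77  7.14]
meas [(10.1, np.float64(-0.2009), 1432), (10.15, np.float64(-0.204), 1210), (10.2, np.float64(-0.2054), 1432), (10.25, np.float64(-0.2083), 1230)]
params G,k,I,ab,b [ 1.358  0.793  0.209 -0.002  0.031] rms res 0.0009 STATE -0.2099 -0.0508 path [-0.3   -0.3   -0.3   -0.3   -0.3   -0.3   -0.3   -0.3   -0.299 -0.296
 -0.287 -0.25  -0.209 -0.201 -0.21 ]
PLAN a [0.477, 0.506, 0.329, 0.066, -0.166, -0.247, -0.052, 0.013] aeq 0.04 pred [-0.21  -0.216 -0.211 -0.186 -0.147 -0.106 -0.076 -0.061 -0.057 -0.056] w [-0.051 -0.03   0.116  0.266  0.337  0.302  0.185  0.064  0.019  0.003]
travel [[0, np.float64(0.208), np.float64(0.063)], [0, np.float64(0.223), np.float64(0.071)], [0, np.float64(0.126), np.float64(0.028)], [0, np.float64(-0.028), np.float64(-0.003)], [0, np.float64(-0.167), np.float64(0.004)], [0, np.float64(-0.215), np.float64(0.014)], [0, np.float64(-0.099), np.float64(-0.003)], [0, np.float64(-0.06), np.float64(-0.004)]]
```

Emit:
{"name": "jog_arm", "arguments": {
  "claw": [-1,-1,-1,-1,-1,-1,-1,-1],
  "travel": [
    [0,0.188,0.053],
    [0,0.223,0.071],
    [0,0.136,0.031],
    [0,-0.028,-0.003],
    [0,-0.167,0.004],
    [0,-0.215,0.014],
    [0,-0.099,-0.003],
    [0,-0.06,-0.004]
  ],
  "twist": [0,0,0,0,0,0,0,0]
}}

```text
time: 11.3
tool_pos: [0.4896, 0.0073, 0.2916]
orientation: [-0.071, 0.997, -0.0, 0.0]
force: [1.7, -3.8, 2.4]
width: 0.339
finger_force: 30.0
```

```bash
python3 plan.py -0.053 "[0.44,0.506,0.347,0.066,-0.166,-0.247,-0.052,0.013]" 3
```

```text
t 11.45 a_meas 0.0175 a_cmd 0.013 r 0.1804 x -0.1244 F [ 1.14 -4.02  2.44]
meas [(11.3, np.float64(-0.0481), 1487), (11.35, np.float64(-0.0495), 1019), (11.4, np.float64(-0.0497), 1484)]
params G,k,I,ab,b [1.372 0.792 0.211 0.004 0.029] rms res 0.0016 STATE -0.0469 0.0231 path [-0.3   -0.3   -0.3   -0.3   -0.298 -0.294 -0.275 -0.232 -0.202 -0.203
 -0.212 -0.191 -0.113 -0.06  -0.048]
PLAN a [-0.004, -0.002, 0.012, 0.031, 0.047, 0.053, 0.041, 0.036] aeq 0.035 pred [-0.047 -0.045 -0.044 -0.045 -0.047 -0.05  -0.052 -0.052 -0.053 -0.053] w [ 0.023  0.013 -0.001 -0.014 -0.02  -0.019 -0.012 -0.004 -0.001 -0.   ]
travel [[0, np.float64(-0.01), np.float64(-0.0)], [0, np.float64(-0.009), np.float64(-0.0)], [0, np.float64(-0.0), np.float64(-0.0)], [0, np.float64(0.011), np.float64(0.0)], [0, np.float64(0.021), np.float64(0.001)], [0, np.float64(0.024), np.float64(0.001)], [0, np.float64(0.017), np.float64(0.0)], [0, np.float64(0.014), np.float64(0.0)]]
```

```bash
sed -i 's|-ym)/.004|-ym)/.001|; s/e-4.5/e-1.6/' plan.py; python3 plan.py -0.053 "[]" 0
```

```text
t 11.45 a_meas 0.0179 a_cmd 0.013 r 0.1802 x -0.1244 F [ 1.06 -1.57  4.68]
meas []
params G,k,I,ab,b [ 1.278  0.802  0.196 -0.018  0.032] rms res 0.0007 STATE -0.0493 -0.0078 path [-0.201 -0.214 -0.206 -0.128 -0.061 -0.049]
PLAN a [0.054, 0.071, 0.071, 0.061, 0.049, 0.042, 0.046, 0.048] aeq 0.049 pred [-0.049 -0.051 -0.054 -0.055 -0.055 -0.055 -0.054 -0.053 -0.053 -0.053] w [-0.008 -0.021 -0.017 -0.007  0.003  0.007  0.006  0.003  0.001  0.   ]
travel [[0, np.float64(0.025), np.float64(0.001)], [0, np.float64(0.034), np.float64(0.001)], [0, np.float64(0.035), np.float64(0.001)], [0, np.float64(0.029), np.float64(0.001)], [0, np.float64(0.022), np.float64(0.001)], [0, np.float64(0.017), np.float64(0.0)], [0, np.float64(0.02), np.float64(0.001)], [0, np.float64(0.021), np.float64(0.001)]]
```

Emit:
{"name": "jog_arm", "arguments": {
  "claw": [-1,-1,-1,-1,-1,-1,-1,-1],
  "travel": [
    [0,0.022,0.001],
    [0,0.031,0.001],
    [0,0.028,0.001],
    [0,0.025,0.001],
    [0,0.019,0.001],
    [0,0.016,0.001],
    [0,0.017,0.001],
    [0,0.017,0.001]
  ],
  "twist": [0,0,0,0,0,0,0,0]
}}

```text
time: 12.45
tool_pos: [0.4888, 0.0126, 0.2912]
orientation: [-0.07, 0.998, 0.0, 0.0]
force: [1.2, 1.2, 4.1]
width: 0.34
finger_force: 30.0
```

```bash
python3 plan.py -0.053 "[0.05,0.065,0.06,0.055,0.045,0.04,0.042,0.042]" 3
```

```text
t 12.6 a_meas 0.0471 a_cmd 0.042 r 0.1801 x -0.1245 F [1.35 0.97 4.08]
meas [(12.45, np.float64(-0.0328), 1498), (12.5, np.float64(-0.0317), 1004), (12.55, np.float64(-0.0288), 1488)]
params G,k,I,ab,b [ 1.302  0.8    0.2   -0.     0.03 ] rms res 0.0006 STATE -0.0254 0.063 path [-0.049 -0.051 -0.054 -0.049 -0.041 -0.028]
PLAN a [-0.1, -0.125, -0.076, 0.007, 0.084, 0.116, 0.061, 0.041] aeq 0.034 pred [-0.025 -0.017 -0.013 -0.016 -0.025 -0.037 -0.046 -0.05  -0.052 -0.052] w [ 0.063  0.06   0.007 -0.053 -0.089 -0.088 -0.056 -0.02  -0.006 -0.001]
travel [[0, np.float64(-0.085), np.float64(0.002)], [0, np.float64(-0.1), np.float64(0.004)], [0, np.float64(-0.071), np.float64(0.001)], [0, np.float64(-0.021), np.float64(-0.001)], [0, np.float64(0.025), np.float64(0.002)], [0, np.float64(0.044), np.float64(0.003)], [0, np.float64(0.012), np.float64(0.001)], [0, np.float64(-0.0), np.float64(-0.0)]]
```

Emit:
{"name": "jog_arm", "arguments": {
  "claw": [-1,-1,-1,-1,-1,-1,-1,-1],
  "travel": [
    [0,-0.085,0.002],
    [0,-0.1,0.004],
    [0,-0.071,0.001],
    [0,-0.021,-0.001],
    [0,0.025,0.002],
    [0,0.044,0.003],
    [0,0.012,0.001],
    [0,0,0]
  ],
  "twist": [0,0,0,0,0,0,0,0]
}}

```text
time: 13.6
tool_pos: [0.4884, 0.0144, 0.291]
orientation: [-0.071, 0.998, 0.002, -0.0]
force: [-0.4, 4.2, 2.7]
width: 0.339
finger_force: 30.0
```

```bash
python3 plan.py -0.053 "[-0.1, -0.125, -0.076, 0.007, 0.084, 0.116, 0.061, 0.042]" 3
```

```text
t 13.75 a_meas 0.0575 a_cmd 0.042 r 0.18 x -0.1246 F [0.21 4.23 2.72]
meas [(13.6, np.float64(-0.0985), 1488), (13.65, np.float64(-0.1012), 1099), (13.7, np.float64(-0.1048), 1466)]
params G,k,I,ab,b [ 1.231  0.807  0.189 -0.002  0.03 ] rms res 0.0005 STATE -0.1089 -0.077 path [-0.033 -0.024 -0.028 -0.059 -0.087 -0.105]
PLAN a [0.224, 0.247, 0.171, 0.052, -0.055, -0.095, -0.011, 0.02] aeq 0.03 pred [-0.109 -0.118 -0.121 -0.113 -0.097 -0.078 -0.063 -0.057 -0.055 -0.054] w [-0.077 -0.065  0.018  0.104  0.151  0.142  0.088  0.03   0.008  0.001]
travel [[0, np.float64(0.108), np.float64(0.014)], [0, np.float64(0.121), np.float64(0.018)], [0, np.float64(0.077), np.float64(0.008)], [0, np.float64(0.006), np.float64(0.0)], [0, np.float64(-0.058), np.float64(0.0)], [0, np.float64(-0.082), np.float64(0.002)], [0, np.float64(-0.032), np.float64(-0.0)], [0, np.float64(-0.013), np.float64(-0.0)]]
```

```bash
cat > ident.py <<'E'
import numpy as np,json
from scipy.optimize import least_squares
D=json.load(open("log.json"));K=np.array(D["kn"]);M=[m for m in D["me"] if m[0]>8.9];DT=.005
T=np.arange(3,M[-1][0]+.3,DT)
def aeff(h,tau):
    c=np.interp(T-tau,K[:,0],K[:,1]);o=np.empty_like(c);x=c[0]
    for i,v in enumerate(c): x=min(max(x,v-h),v+h);o[i]=x
    return o
b=[[M[0]]]
for m in M[1:]:
    if m[0]-b[-1][-1][0]<.3: b[-1].append(m)
    else: b.append([m])
n=len(b)-1
p0=np.array([1.3,.8,.2,0,.03,.01,.04,0]);sg=np.array([.15,.03,.025,.01,.01,.01,.02,.001])
def res(q):
    p=p0+sg*q[:8];G,k,I,ab,d,h,tau,sb=p;A=aeff(abs(h),tau)+ab;r=[]
    for i in range(n):
        th,w=q[8+2*i:10+2*i];seg=b[i]+b[i+1];t0,t1=seg[0][0],seg[-1][0]
        i0=int(round((t0-T[0])/DT));N=int(round((t1-t0)/DT));o=np.empty(N+1)
        for j in range(N+1):
            o[j]=th;w+=DT*(G*np.sin(th)+k*(A[i0+j]-th)-d*w)/I;th+=DT*w
            if th<-.3: th,w=-.3,max(w,0)
        r+=[(o[int(round((m[0]-t0)/DT))]-m[1]-(sb if m[2]=="side" else 0))/.0007 for m in seg]
    return np.r_[r,q[:8],(q[0]*.15/1.3-q[2]*.025/.2)/.02]
q0=np.r_[np.zeros(8),np.ravel([[x[0][1],0] for x in b[:-1]])]
f=least_squares(res,q0,diff_step=1e-3,x_scale=np.r_[np.ones(8),np.tile([.05,.1],n)])
print((p0+sg*f.x[:8]).round(4),"w",f.x[9::2].round(3));print((res(f.x)[:-9]*.0007).round(4).tolist())
E
python3 ident.py
```

```text
[ 1.3403e+00  7.8900e-01  2.0100e-01 -1.7000e-03  4.2300e-02  2.3000e-03
 -8.1000e-03  6.0000e-04] w [ 0.011 -0.031  0.005  0.036]
[0.0004, -0.0004, -0.0008, 0.0001, 0.0002, 0.0003, -0.0006, 0.0002, 0.0003, 0.0003, -0.0015, -0.0, 0.0012, -0.0008, 0.0001, 0.0008, -0.0005, 0.0001, 0.0003, -0.0001, 0.0001, -0.0001, 0.0016, -0.0006, -0.0008]
```

```bash
sed -i 's|TAU=.04|TAU=0.|; s|^p0=.*|p0=np.array([1.34,.79,.201,-.002,.04]);sg=np.array([.04,.015,.006,.006,.01])|; s|ym=np.array(.*|ym=np.array([m[1]+(.0006 if m[2]=="side" else 0) for m in M])|; s|q\[2\]\*.15/1.3-q\[4\]\*.025/.2|q[2]*.04/1.34-q[4]*.006/.201|' plan.py; python3 plan.py -0.053 "[]" 0
```

```text
t 13.75 a_meas 0.0514 a_cmd 0.042 r 0.18 x -0.1246 F [-0.05  3.39  3.69]
meas []
params G,k,I,ab,b [1.333 0.793 0.2   0.    0.041] rms res 0.0007 STATE -0.1097 -0.0918 path [-0.033 -0.023 -0.031 -0.061 -0.086 -0.105]
PLAN a [0.052, 0.049, 0.045, 0.042, 0.039, 0.037, 0.036, 0.036] aeq 0.036 pred [-0.11  -0.122 -0.136 -0.152 -0.172 -0.195 -0.224 -0.258 -0.3   -0.3  ] w [-0.092 -0.105 -0.12  -0.141 -0.169 -0.205 -0.249 -0.303  0.     0.   ]
travel [[0, np.float64(0.006), np.float64(0.0)], [0, np.float64(0.004), np.float64(0.0)], [0, np.float64(0.002), np.float64(0.0)], [0, np.float64(-0.0), np.float64(-0.0)], [0, np.float64(-0.002), np.float64(-0.0)], [0, np.float64(-0.003), np.float64(-0.0)], [0, np.float64(-0.004), np.float64(-0.0)], [0, np.float64(-0.004), np.float64(-0.0)]]
```

```bash
sed -i 's|tb,af):|tb,af,lim=.3):|; s|if th<-.3: th,w=-.3|if th<-lim: th,w=-lim|; s|if th>.3: th,w=.3|if th>lim: th,w=lim|; s|np.interp(t,kt,kv)))|np.interp(t,kt,kv)),9)|' plan.py; python3 plan.py -0.053 "[]" 0
```

```text
t 13.75 a_meas 0.0514 a_cmd 0.042 r 0.18 x -0.1246 F [-0.05  3.39  3.69]
meas []
params G,k,I,ab,b [1.333 0.793 0.2   0.    0.041] rms res 0.0007 STATE -0.1097 -0.0918 path [-0.033 -0.023 -0.031 -0.061 -0.086 -0.105]
PLAN a [0.251, 0.285, 0.208, 0.081, -0.038, -0.089, -0.009, 0.019] aeq 0.036 pred [-0.11  -0.12  -0.121 -0.111 -0.094 -0.076 -0.063 -0.057 -0.055 -0.054] w [-0.092 -0.058  0.035  0.117  0.151  0.131  0.074  0.027  0.01   0.001]
travel [[0, np.float64(0.124), np.float64(0.018)], [0, np.float64(0.144), np.float64(0.024)], [0, np.float64(0.099), np.float64(0.012)], [0, np.float64(0.023), np.float64(0.001)], [0, np.float64(-0.048), np.float64(-0.0)], [0, np.float64(-0.079), np.float64(0.002)], [0, np.float64(-0.03), np.float64(-0.001)], [0, np.float64(-0.014), np.float64(-0.0)]]
```

Emit:
{"name": "jog_arm", "arguments": {
  "claw": [-1,-1,-1,-1,-1,-1,-1,-1],
  "travel": [
    [0,0.124,0.018],
    [0,0.144,0.024],
    [0,0.099,0.012],
    [0,0.023,0.001],
    [0,-0.048,0],
    [0,-0.079,0.002],
    [0,-0.03,-0.001],
    [0,-0.014,0]
  ],
  "twist": [0,0,0,0,0,0,0,0]
}}

```text
time: 14.75
tool_pos: [0.4893, 0.0072, 0.2911]
orientation: [-0.071, 0.997, -0.002, -0.0]
force: [0.1, -5.8, 3.1]
width: 0.341
finger_force: 30.0
```

```bash
python3 plan.py -0.053 "[0.251, 0.285, 0.208, 0.081, -0.038, -0.089, -0.009, 0.019]" 3
```

```text
t 14.9 a_meas 0.0172 a_cmd 0.019 r 0.1798 x -0.1247 F [-0.69 -5.76  3.13]
meas [(14.75, np.float64(-0.0402), 1509), (14.8, np.float64(-0.0407), 1022), (14.85, np.float64(-0.0391), 1489)]
params G,k,I,ab,b [ 1.342  0.789  0.201 -0.004  0.041] rms res 0.0005 STATE -0.0379 0.0164 path [-0.098 -0.115 -0.107 -0.07  -0.046 -0.039]
PLAN a [-0.01, -0.009, 0.01, 0.037, 0.06, 0.068, 0.05, 0.045] aeq 0.041 pred [-0.038 -0.037 -0.037 -0.04  -0.044 -0.048 -0.051 -0.052 -0.053 -0.053] w [ 0.016  0.004 -0.015 -0.03  -0.034 -0.028 -0.015 -0.005 -0.002 -0.   ]
travel [[0, np.float64(-0.017), np.float64(-0.0)], [0, np.float64(-0.017), np.float64(-0.0)], [0, np.float64(-0.005), np.float64(-0.0)], [0, np.float64(0.011), np.float64(0.0)], [0, np.float64(0.024), np.float64(0.001)], [0, np.float64(0.029), np.float64(0.001)], [0, np.float64(0.019), np.float64(0.001)], [0, np.float64(0.015), np.float64(0.0)]]
```

Much better. Continuing.

Emit:
{"name": "jog_arm", "arguments": {
  "claw": [-1,-1,-1,-1,-1,-1,-1,-1],
  "travel": [
    [0,-0.017,0],
    [0,-0.017,0],
    [0,-0.005,0],
    [0,0.011,0],
    [0,0.024,0.001],
    [0,0.029,0.001],
    [0,0.019,0.001],
    [0,0.015,0]
  ],
  "twist": [0,0,0,0,0,0,0,0]
}}

```text
time: 15.9
tool_pos: [0.4887, 0.0132, 0.2911]
orientation: [-0.07, 0.998, 0.001, -0.0]
force: [-1.2, -0.8, 2.3]
width: 0.34
finger_force: 30.0
```

```bash
python3 plan.py -0.053 "[-0.01, -0.009, 0.01, 0.037, 0.06, 0.068, 0.05, 0.045]" 3
```

```text
t 16.05 a_meas 0.0508 a_cmd 0.045 r 0.18 x -0.1245 F [-1.26 -0.63  2.32]
meas [(15.9, np.float64(-0.0719), 1495), (15.95, np.float64(-0.0731), 1048), (16.0, np.float64(-0.073), 1478)]
params G,k,I,ab,b [ 1.335e+00  7.920e-01  2.000e-01 -1.000e-03  4.000e-02] rms res 0.0005 STATE -0.0751 -0.0275 path [-0.04  -0.04  -0.047 -0.059 -0.067 -0.074]
PLAN a [0.113, 0.123, 0.095, 0.05, 0.009, -0.008, 0.021, 0.031] aeq 0.037 pred [-0.075 -0.078 -0.078 -0.074 -0.067 -0.061 -0.056 -0.054 -0.054 -0.053] w [-0.028 -0.015  0.017  0.044  0.055  0.046  0.026  0.01   0.004  0.   ]
travel [[0, np.float64(0.041), np.float64(0.003)], [0, np.float64(0.046), np.float64(0.004)], [0, np.float64(0.03), np.float64(0.002)], [0, np.float64(0.003), np.float64(0.0)], [0, np.float64(-0.021), np.float64(-0.001)], [0, np.float64(-0.032), np.float64(-0.001)], [0, np.float64(-0.014), np.float64(-0.0)], [0, np.float64(-0.008), np.float64(-0.0)]]
```

Emit:
{"name": "jog_arm", "arguments": {
  "claw": [-1,-1,-1,-1,-1,-1,-1,-1],
  "travel": [
    [0,0.041,0.003],
    [0,0.046,0.004],
    [0,0.03,0.002],
    [0,0.003,0],
    [0,-0.021,-0.001],
    [0,-0.032,-0.001],
    [0,-0.014,0],
    [0,-0.008,0]
  ],
  "twist": [0,0,0,0,0,0,0,0]
}}

```text
time: 17.05
tool_pos: [0.4895, 0.0074, 0.2914]
orientation: [-0.07, 0.998, -0.002, 0.0]
force: [-0.6, -3.4, 4.9]
width: 0.338
finger_force: 30.0
```

```bash
python3 plan.py -0.053 "[0.113, 0.123, 0.095, 0.05, 0.009, -0.008, 0.021, 0.031]" 3
```

```text
t 17.2 a_meas 0.0181 a_cmd 0.031 r 0.1802 x -0.1245 F [-1.1  -3.32  4.88]
meas [(17.05, np.float64(-0.0559), 1479), (17.1, np.float64(-0.0565), 1028), (17.15, np.float64(-0.058), 1489)]
params G,k,I,ab,b [ 1.347  0.787  0.202 -0.006  0.04 ] rms res 0.0004 STATE -0.0582 -0.0193 path [-0.072 -0.076 -0.073 -0.061 -0.055 -0.057]
PLAN a [0.074, 0.085, 0.075, 0.055, 0.035, 0.025, 0.036, 0.04] aeq 0.043 pred [-0.058 -0.061 -0.062 -0.061 -0.059 -0.057 -0.055 -0.054 -0.053 -0.053] w [-0.019 -0.017 -0.002  0.012  0.02   0.019  0.011  0.004  0.002  0.   ]
travel [[0, np.float64(0.026), np.float64(0.001)], [0, np.float64(0.032), np.float64(0.002)], [0, np.float64(0.026), np.float64(0.001)], [0, np.float64(0.014), np.float64(0.001)], [0, np.float64(0.002), np.float64(0.0)], [0, np.float64(-0.004), np.float64(-0.0)], [0, np.float64(0.003), np.float64(0.0)], [0, np.float64(0.006), np.float64(0.0)]]
```

Emit:
{"name": "jog_arm", "arguments": {
  "claw": [-1,-1,-1,-1,-1,-1,-1,-1],
  "travel": [
    [0,0.026,0.001],
    [0,0.032,0.002],
    [0,0.026,0.001],
    [0,0.014,0.001],
    [0,0.002,0],
    [0,-0.004,0],
    [0,0.003,0],
    [0,0.006,0]
  ],
  "twist": [0,0,0,0,0,0,0,0]
}}

```text
time: 18.2
tool_pos: [0.4888, 0.0119, 0.291]
orientation: [-0.07, 0.998, -0.0, 0.0]
force: [1.8, 1.7, 2.0]
width: 0.342
finger_force: 30.0
```

```bash
python3 plan.py -0.053 "[0.074, 0.085, 0.075, 0.055, 0.035, 0.025, 0.036, 0.04]" 3
```

```text
t 18.35 a_meas 0.0431 a_cmd 0.04 r 0.1799 x -0.1245 F [1.98 1.44 2.01]
meas [(18.2, np.float64(-0.0696), 1478), (18.25, np.float64(-0.0694), 1054), (18.3, np.float64(-0.0691), 1486)]
params G,k,I,ab,b [ 1.338e+00  7.910e-01  2.010e-01 -1.000e-03  4.000e-02] rms res 0.0008 STATE -0.0706 -0.0184 path [-0.055 -0.064 -0.068 -0.067 -0.067 -0.07 ]
PLAN a [0.096, 0.104, 0.083, 0.048, 0.016, 0.003, 0.026, 0.033] aeq 0.038 pred [-0.071 -0.073 -0.072 -0.069 -0.064 -0.059 -0.056 -0.054 -0.054 -0.053] w [-0.018 -0.01   0.014  0.034  0.043  0.036  0.02   0.007  0.003  0.   ]
travel [[0, np.float64(0.033), np.float64(0.002)], [0, np.float64(0.038), np.float64(0.003)], [0, np.float64(0.026), np.float64(0.002)], [0, np.float64(0.005), np.float64(0.0)], [0, np.float64(-0.014), np.float64(-0.0)], [0, np.float64(-0.022), np.float64(-0.0)], [0, np.float64(-0.009), np.float64(-0.0)], [0, np.float64(-0.004), np.float64(-0.0)]]
```

Emit:
{"name": "jog_arm", "arguments": {
  "claw": [-1,-1,-1,-1,-1,-1,-1,-1],
  "travel": [
    [0,0.033,0.002],
    [0,0.038,0.003],
    [0,0.026,0.002],
    [0,0.005,0],
    [0,-0.014,0],
    [0,-0.022,0],
    [0,-0.009,0],
    [0,-0.004,0]
  ],
  "twist": [0,0,0,0,0,0,0,0]
}}

```text
time: 19.35
tool_pos: [0.4891, 0.0095, 0.291]
orientation: [-0.07, 0.998, -0.001, 0.0]
force: [1.9, -2.0, 2.4]
width: 0.339
finger_force: 30.0
```

```bash
python3 plan.py -0.053 "[0.096, 0.104, 0.083, 0.048, 0.016, 0.003, 0.026, 0.033]" 3
```

```text
t 19.5 a_meas 0.0298 a_cmd 0.033 r 0.1798 x -0.1246 F [ 1.57 -2.26  2.38]
meas [(19.35, np.float64(-0.062), 1489), (19.4, np.float64(-0.0644), 1038), (19.45, np.float64(-0.0646), 1494)]
params G,k,I,ab,b [ 1.349  0.786  0.202 -0.006  0.04 ] rms res 0.0005 STATE -0.0663 -0.0324 path [-0.069 -0.072 -0.07  -0.062 -0.06  -0.065]
PLAN a [0.106, 0.122, 0.101, 0.063, 0.025, 0.008, 0.031, 0.039] aeq 0.044 pred [-0.066 -0.07  -0.072 -0.07  -0.065 -0.06  -0.056 -0.054 -0.054 -0.053] w [-0.032 -0.025  0.003  0.029  0.042  0.038  0.022  0.008  0.003  0.   ]
travel [[0, np.float64(0.044), np.float64(0.003)], [0, np.float64(0.053), np.float64(0.004)], [0, np.float64(0.041), np.float64(0.003)], [0, np.float64(0.018), np.float64(0.001)], [0, np.float64(-0.005), np.float64(-0.0)], [0, np.float64(-0.015), np.float64(-0.0)], [0, np.float64(-0.001), np.float64(-0.0)], [0, np.float64(0.004), np.float64(0.0)]]
```

Emit:
{"name": "jog_arm", "arguments": {
  "claw": [-1,-1,-1,-1,-1,-1,-1,-1],
  "travel": [
    [0,0.044,0.003],
    [0,0.053,0.004],
    [0,0.041,0.003],
    [0,0.018,0.001],
    [0,-0.005,0],
    [0,-0.015,0],
    [0,-0.001,0],
    [0,0.004,0]
  ],
  "twist": [0,0,0,0,0,0,0,0]
}}

```text
time: 20.5
tool_pos: [0.489, 0.0104, 0.291]
orientation: [-0.07, 0.998, -0.001, 0.0]
force: [0.4, -1.1, 2.3]
width: 0.342
finger_force: 30.0
```

```bash
python3 plan.py -0.053 "[0.106, 0.122, 0.101, 0.063, 0.025, 0.008, 0.031, 0.039]" 3
```

```text
t 20.65 a_meas 0.0352 a_cmd 0.039 r 0.1798 x -0.1246 F [ 0.23 -1.1   2.26]
meas [(20.5, np.float64(-0.03), 1483), (20.55, np.float64(-0.0269), 1018), (20.6, np.float64(-0.0247), 1512)]
params G,k,I,ab,b [ 1.338  0.791  0.201 -0.002  0.04 ] rms res 0.0004 STATE -0.0212 0.0625 path [-0.062 -0.068 -0.066 -0.052 -0.037 -0.024]
PLAN a [-0.094, -0.118, -0.071, 0.007, 0.082, 0.114, 0.065, 0.049] aeq 0.038 pred [-0.021 -0.014 -0.012 -0.018 -0.028 -0.039 -0.047 -0.05  -0.052 -0.052] w [ 0.062  0.042 -0.015 -0.067 -0.09  -0.079 -0.045 -0.017 -0.007 -0.001]
travel [[0, np.float64(-0.08), np.float64(0.002)], [0, np.float64(-0.094), np.float64(0.004)], [0, np.float64(-0.066), np.float64(0.001)], [0, np.float64(-0.019), np.float64(-0.0)], [0, np.float64(0.025), np.float64(0.002)], [0, np.float64(0.045), np.float64(0.003)], [0, np.float64(0.016), np.float64(0.001)], [0, np.float64(0.006), np.float64(0.0)]]
```

Emit:
{"name": "jog_arm", "arguments": {
  "claw": [-1,-1,-1,-1,-1,-1,-1,-1],
  "travel": [
    [0,-0.08,0.002],
    [0,-0.094,0.004],
    [0,-0.066,0.001],
    [0,-0.019,0],
    [0,0.025,0.002],
    [0,0.045,0.003],
    [0,0.016,0.001],
    [0,0.006,0]
  ],
  "twist": [0,0,0,0,0,0,0,0]
}}

```text
time: 21.65
tool_pos: [0.4883, 0.0164, 0.2911]
orientation: [-0.071, 0.997, 0.002, -0.0]
force: [0.3, 4.0, 0.9]
width: 0.336
finger_force: 30.0
```

```bash
python3 plan.py 0.10 "[-0.094, -0.118, -0.071, 0.007, 0.082, 0.114, 0.065, 0.049]" 3
```

```text
t 21.8 a_meas 0.0682 a_cmd 0.049 r 0.1802 x -0.1244 F [0.82 3.91 0.93]
meas [(21.65, np.float64(-0.0821), 1499), (21.7, np.float64(-0.0856), 1083), (21.75, np.float64(-0.0867), 1485)]
params G,k,I,ab,b [ 1.335  0.792  0.2   -0.003  0.041] rms res 0.0007 STATE -0.0906 -0.062 path [-0.029 -0.019 -0.025 -0.052 -0.073 -0.088]
PLAN a [0.427, 0.451, 0.257, -0.027, -0.277, -0.369, -0.167, -0.103] aeq -0.066 pred [-0.091 -0.095 -0.081 -0.045  0.003  0.048  0.078  0.091  0.096  0.097] w [-0.062  0.02   0.202  0.349  0.39   0.315  0.171  0.061  0.023  0.003]
travel [[0, np.float64(0.219), np.float64(0.053)], [0, np.float64(0.232), np.float64(0.059)], [0, np.float64(0.123), np.float64(0.019)], [0, np.float64(-0.045), np.float64(-0.001)], [0, np.float64(-0.194), np.float64(0.022)], [0, np.float64(-0.246), np.float64(0.04)], [0, np.float64(-0.129), np.float64(0.008)], [0, np.float64(-0.091), np.float64(0.002)]]
```

Emit:
{"name": "jog_arm", "arguments": {
  "claw": [-1,-1,-1,-1,-1,-1,-1,-1],
  "travel": [
    [0,0.199,0.044],
    [0,0.232,0.059],
    [0,0.142,0.024],
    [0,-0.045,-0.001],
    [0,-0.194,0.022],
    [0,-0.246,0.04],
    [0,-0.129,0.008],
    [0,-0.091,0.002]
  ],
  "twist": [0,0,0,0,0,0,0,0]
}}

```text
time: 22.8
tool_pos: [0.4926, -0.0151, 0.2909]
orientation: [-0.071, 0.998, -0.001, 0.0]
force: [1.3, -3.9, 3.0]
width: 0.341
finger_force: 30.0
```

```bash
python3 plan.py 0.22 "[0.39, 0.451, 0.29, -0.027, -0.277, -0.369, -0.167, -0.103]" 3
```

```text
t 22.95 a_meas -0.1079 a_cmd -0.103 r 0.1806 x -0.1245 F [ 0.77 -4.04  3.04]
meas [(22.8, np.float64(0.1141), 1447), (22.85, np.float64(0.1174), 768), (22.9, np.float64(0.1156), 1443)]
params G,k,I,ab,b [ 1.325  0.797  0.199 -0.004  0.042] rms res 0.0013 STATE 0.1195 0.0279 path [-0.082 -0.092 -0.049  0.049  0.104  0.118]
PLAN a [0.056, 0.065, -0.017, -0.137, -0.241, -0.275, -0.183, -0.154] aeq -0.138 pred [0.12  0.124 0.135 0.153 0.176 0.197 0.21  0.216 0.218 0.219] w [0.028 0.051 0.119 0.173 0.182 0.143 0.076 0.026 0.01  0.001]
travel [[0, np.float64(0.095), np.float64(-0.002)], [0, np.float64(0.101), np.float64(-0.002)], [0, np.float64(0.051), np.float64(-0.003)], [0, np.float64(-0.02), np.float64(0.002)], [0, np.float64(-0.081), np.float64(0.014)], [0, np.float64(-0.101), np.float64(0.019)], [0, np.float64(-0.047), np.float64(0.007)], [0, np.float64(-0.031), np.float64(0.004)]]
```

Emit:
{"name": "jog_arm", "arguments": {
  "claw": [-1,-1,-1,-1,-1,-1,-1,-1],
  "travel": [
    [0,0.095,-0.002],
    [0,0.101,-0.002],
    [0,0.051,-0.003],
    [0,-0.02,0.002],
    [0,-0.081,0.014],
    [0,-0.101,0.019],
    [0,-0.047,0.007],
    [0,-0.031,0.004]
  ],
  "twist": [0,0,0,0,0,0,0,0]
}}

```text
time: 23.95
tool_pos: [0.4937, -0.0246, 0.2894]
orientation: [-0.07, 0.998, -0.002, -0.0]
force: [-0.5, -3.4, 6.1]
width: 0.339
finger_force: 30.0
```

```bash
python3 plan.py 0.30 "[0.056, 0.065, -0.017, -0.137, -0.241, -0.275, -0.183, -0.154]" 3
```

```text
t 24.1 a_meas -0.1617 a_cmd -0.154 r 0.1804 x -0.1248 F [-0.98 -3.29  6.07]
meas [(23.95, np.float64(0.1543), 1344), (24.0, np.float64(0.1492), 693), (24.05, np.float64(0.1428), 1366)]
params G,k,I,ab,b [ 1.321  0.798  0.199 -0.007  0.04 ] rms res 0.0011 STATE 0.1369 -0.1336 path [0.115 0.115 0.131 0.162 0.166 0.143]
PLAN a [0.298, 0.36, 0.177, -0.114, -0.38, -0.485, -0.286, -0.221] aeq -0.182 pred [0.137 0.123 0.128 0.158 0.202 0.247 0.277 0.291 0.296 0.297] w [-0.134 -0.06   0.14   0.313  0.377  0.316  0.174  0.063  0.024  0.003]
travel [[0, np.float64(0.268), np.float64(0.019)], [0, np.float64(0.303), np.float64(0.031)], [0, np.float64(0.197), np.float64(0.002)], [0, np.float64(0.024), np.float64(-0.003)], [0, np.float64(-0.131), np.float64(0.036)], [0, np.float64(-0.188), np.float64(0.062)], [0, np.float64(-0.077), np.float64(0.017)], [0, np.float64(-0.039), np.float64(0.007)]]
```

```bash
python3 plan.py 0.21 "[]" 0
```

```text
t 24.1 a_meas -0.1585 a_cmd -0.154 r 0.1804 x -0.1247 F [-1.44 -2.72  4.65]
meas []
params G,k,I,ab,b [ 1.321  0.798  0.199 -0.007  0.04 ] rms res 0.0011 STATE 0.1369 -0.1336 path [0.115 0.115 0.131 0.162 0.166 0.143]
PLAN a [0.157, 0.216, 0.114, -0.061, -0.228, -0.301, -0.19, -0.152] aeq -0.128 pred [0.137 0.121 0.118 0.13  0.154 0.179 0.196 0.204 0.207 0.208] w [-0.134 -0.094  0.035  0.153  0.206  0.181  0.103  0.038  0.014  0.002]
travel [[0, np.float64(0.186), np.float64(0.0)], [0, np.float64(0.22), np.float64(0.007)], [0, np.float64(0.161), np.float64(-0.003)], [0, np.float64(0.055), np.float64(-0.006)], [0, np.float64(-0.043), np.float64(0.008)], [0, np.float64(-0.086), np.float64(0.02)], [0, np.float64(-0.021), np.float64(0.004)], [0, np.float64(0.001), np.float64(-0.0)]]
```

Emit:
{"name": "jog_arm", "arguments": {
  "claw": [-1,-1,-1,-1,-1,-1,-1,-1],
  "travel": [
    [0,0.186,0],
    [0,0.22,0.007],
    [0,0.161,-0.003],
    [0,0.055,-0.006],
    [0,-0.043,0.008],
    [0,-0.086,0.02],
    [0,-0.021,0.004],
    [0,0.001,0]
  ],
  "twist": [0,0,0,0,0,0,0,0]
}}

```text
time: 25.1
tool_pos: [0.4938, -0.0237, 0.2893]
orientation: [-0.071, 0.998, -0.001, 0.0]
force: [-0.1, -3.5, 5.1]
width: 0.338
finger_force: 30.0
```

```bash
python3 plan.py 0.30 "[0.157, 0.216, 0.114, -0.061, -0.228, -0.301, -0.19, -0.152]" 3
```

```text
t 25.25 a_meas -0.1569 a_cmd -0.152 r 0.1802 x -0.1246 F [-0.61 -3.44  5.07]
meas [(25.1, np.float64(0.2328), 1324), (25.15, np.float64(0.2347), 609), (25.2, np.float64(0.2369), 1332)]
params G,k,I,ab,b [ 1.34   0.79   0.201 -0.002  0.04 ] rms res 0.0242 STATE 0.2861 -0.0097 path [0.154 0.15  0.183 0.27  0.296 0.287]
PLAN a [-0.157, -0.171, -0.188, -0.205, -0.216, -0.217, -0.204, -0.201] aeq -0.199 pred [0.286 0.286 0.288 0.291 0.294 0.297 0.299 0.3   0.3   0.3  ] w [-0.01   0.008  0.021  0.027  0.026  0.019  0.009  0.003  0.001  0.   ]
travel [[0, np.float64(-0.003), np.float64(0.0)], [0, np.float64(-0.011), np.float64(0.002)], [0, np.float64(-0.021), np.float64(0.004)], [0, np.float64(-0.031), np.float64(0.006)], [0, np.float64(-0.038), np.float64(0.007)], [0, np.float64(-0.039), np.float64(0.007)], [0, np.float64(-0.031), np.float64(0.006)], [0, np.float64(-0.029), np.float64(0.005)]]
```

```bash
sed -i 's|unpack(q),ta,e,af)|unpack(q),ta,e,af,9)|' plan.py; python3 plan.py 0.298 "[]" 0
```

```text
t 25.25 a_meas -0.1544 a_cmd -0.152 r 0.1802 x -0.1245 F [-1.31 -1.86  4.58]
meas []
params G,k,I,ab,b [ 1.322  0.798  0.199 -0.003  0.041] rms res 0.0007 STATE 0.2408 0.0562 path [0.154 0.126 0.132 0.185 0.222 0.238]
PLAN a [-0.115, -0.124, -0.16, -0.204, -0.238, -0.244, -0.203, -0.191] aeq -0.186 pred [0.241 0.248 0.257 0.268 0.28  0.289 0.294 0.297 0.297 0.298] w [0.056 0.064 0.082 0.092 0.085 0.061 0.03  0.01  0.003 0.   ]
travel [[0, np.float64(0.022), np.float64(-0.003)], [0, np.float64(0.017), np.float64(-0.002)], [0, np.float64(-0.004), np.float64(0.001)], [0, np.float64(-0.03), np.float64(0.005)], [0, np.float64(-0.05), np.float64(0.01)], [0, np.float64(-0.054), np.float64(0.011)], [0, np.float64(-0.03), np.float64(0.005)], [0, np.float64(-0.023), np.float64(0.004)]]
```

Emit:
{"name": "jog_arm", "arguments": {
  "claw": [-1,-1,-1,-1,-1,-1,-1,-1],
  "travel": [
    [0,0.022,-0.003],
    [0,0.017,-0.002],
    [0,-0.004,0.001],
    [0,-0.028,0.005],
    [0,-0.043,0.008],
    [0,-0.04,0.008],
    [0,-0.017,0.003],
    [0,-0.005,0.001]
  ],
  "twist": [0,0,0,0,0,0,0,0]
}}

```text
time: 26.25
tool_pos: [0.4939, -0.0245, 0.2883]
orientation: [-0.071, 0.997, -0.001, -0.0]
force: [3.9, -0.2, -6.7]
width: 0.341
finger_force: 30.0
```

```bash
python3 plan.py 0.31 "[-0.115,-0.124,-0.16,-0.2,-0.225,-0.22,-0.18,-0.16]" 3; python3 trav.py -0.16 "[-0.14,-0.1,-0.05,0.0,0.06,0.12,0.18,0.22]";python3 trav.py 0.22 "[0.26,0.29,0.3,0.3,0.3,0.3,0.3,0.3]"
```

```text
t 26.4 a_meas -0.1623 a_cmd -0.16 r 0.1793 x -0.1246 F [ 3.87 -0.78 -6.66]
meas [(26.25, np.float64(0.2736), 1301), (26.3, np.float64(0.275), 576), (26.35, np.float64(0.2727), 1304)]
params G,k,I,ab,b [ 1.322  0.797  0.199 -0.004  0.04 ] rms res 0.0009 STATE 0.2734 -0.0003 path [0.233 0.243 0.257 0.272 0.275 0.273]
PLAN a [-0.112, -0.115, -0.148, -0.193, -0.231, -0.243, -0.208, -0.197] aeq -0.192 pred [0.273 0.274 0.278 0.285 0.294 0.301 0.307 0.309 0.309 0.31 ] w [-0.     0.016  0.045  0.065  0.068  0.053  0.028  0.01   0.003  0.   ]
travel [[0, np.float64(0.029), np.float64(-0.004)], [0, np.float64(0.027), np.float64(-0.004)], [0, np.float64(0.007), np.float64(-0.001)], [0, np.float64(-0.02), np.float64(0.004)], [0, np.float64(-0.042), np.float64(0.008)], [0, np.float64(-0.049), np.float64(0.01)], [0, np.float64(-0.028), np.float64(0.005)], [0, np.float64(-0.022), np.float64(0.004)]]
[[0, np.float64(0.012), np.float64(-0.002)], [0, np.float64(0.036), np.float64(-0.005)], [0, np.float64(0.066), np.float64(-0.007)], [0, np.float64(0.096), np.float64(-0.008)], [0, np.float64(0.132), np.float64(-0.007)], [0, np.float64(0.167), np.float64(-0.003)], [0, np.float64(0.203), np.float64(0.002)], [0, np.float64(0.227), np.float64(0.007)]]
[[0, np.float64(0.023), np.float64(0.006)], [0, np.float64(0.041), np.float64(0.011)], [0, np.float64(0.046), np.float64(0.012)], [0, np.float64(0.046), np.float64(0.012)], [0, np.float64(0.046), np.float64(0.012)], [0, np.float64(0.046), np.float64(0.012)], [0, np.float64(0.046), np.float64(0.012)], [0, np.float64(0.046), np.float64(0.012)]]
```

Emit:
{"name": "jog_arm", "arguments": {
  "claw": [-1,-1,-1,-1,-1,-1,-1,-1],
  "travel": [
    [0,0.03,-0.004],
    [0,0.03,-0.004],
    [0,0.03,-0.004],
    [0,0.03,-0.004],
    [0,0.03,-0.004],
    [0,0.03,-0.004],
    [0,0.03,-0.004],
    [0,0.036,-0.005]
  ],
  "twist": [0,0,0,0,0,0,0,0]
}}

```text
time: 27.4
tool_pos: [0.4925, -0.0139, 0.2906]
orientation: [-0.07, 0.998, -0.0, 0.0]
force: [0.8, -3.2, 2.6]
width: 0.34
finger_force: 30.0
```

```bash
python3 plan.py 0.31 "[-0.11,-0.11,-0.11,-0.11,-0.11,-0.11,-0.11,-0.1]" 3 | head -2; python3 trav.py -0.1 "[-0.06,-0.01,0.05,0.1,0.15,0.2,0.25,0.29]"; python3 trav.py -0.16 "[-0.1]"
```

```text
t 27.55 a_meas -0.1016 a_cmd -0.1 r 0.1802 x -0.1245 F [ 0.34 -3.28  2.56]
meas [(27.4, np.float64(0.3007), 1367), (27.45, np.float64(0.3006), 573), (27.5, np.float64(0.3006), 1357)]
[[0, np.float64(0.024), np.float64(-0.002)], [0, np.float64(0.054), np.float64(-0.003)], [0, np.float64(0.09), np.float64(-0.002)], [0, np.float64(0.12), np.float64(-0.0)], [0, np.float64(0.15), np.float64(0.004)], [0, np.float64(0.179), np.float64(0.009)], [0, np.float64(0.208), np.float64(0.016)], [0, np.float64(0.231), np.float64(0.022)]]
[[0, np.float64(0.036), np.float64(-0.005)]]
```

On the +y rest. Next I bring the lever to neutral (a≈0.3), open and lift off.

Emit:
{"name": "jog_arm", "arguments": {
  "claw": [-1,-1,-1,-1,-1,-1,-1,-1],
  "travel": [
    [0,0.024,-0.002],
    [0,0.054,-0.003],
    [0,0.09,-0.002],
    [0,0.12,0],
    [0,0.15,0.004],
    [0,0.179,0.009],
    [0,0.208,0.016],
    [0,0.237,0.023]
  ],
  "twist": [0,0,0,0,0,0,0,0]
}}

```text
time: 28.55
tool_pos: [0.4825, 0.0575, 0.2835]
orientation: [-0.07, 0.998, -0.0, 0.0]
force: [2.2, -4.0, 5.0]
width: 0.339
finger_force: 30.0
```

Emit:
{"name": "jog_arm", "arguments": {
  "claw": [-1,-0.2,0.2,0.5,1,1,1,1],
  "travel": [
    [0,0,0],
    [0,0,0],
    [0,0,0],
    [0,0,0],
    [0,0,0],
    [0,0,0],
    [0,0,0],
    [0,0,0]
  ],
  "twist": [0,0,0,0,0,0,0,0]
}}

```text
time: 29.55
tool_pos: [0.4824, 0.0571, 0.2836]
orientation: [-0.07, 0.998, 0.0, 0.0]
force: [0.1, -0.1, -0.4]
width: 0.998
finger_force: 0.0
```

Emit:
{"name": "jog_arm", "arguments": {
  "claw": [1,1,1,1,1,1,1,1],
  "travel": [
    [0,0,-0.05],
    [0,0,-0.12],
    [0,0,-0.2],
    [0,0,-0.3],
    [0,0,-0.4],
    [0,0,-0.48],
    [0,0,-0.5],
    [0,0,-0.5]
  ],
  "twist": [0,0,0,0,0,0,0,0]
}}

```text
time: 30.55
tool_pos: [0.4823, 0.057, 0.4337]
orientation: [-0.07, 0.998, 0.0, 0.0]
force: [-0.0, -0.7, -0.8]
width: 0.997
finger_force: 0.0
```

```bash
python3 st.py top side
python3 - <<'E'
import cv2,glob,os
f=sorted(glob.glob("pics/side_*.png"),key=os.path.getmtime)[-1];cv2.imwrite("pics/end.png",cv2.resize(cv2.imread(f)[60:330,150:420],None,fx=2,fy=2))
E
```

```text
30.55 local tcp [-0.1246  0.0534  0.4337] tooly yaw 0.14055442423104797 z [ 3.e-04  3.e-04 -1.e+00] F [-0.04 -0.73 -0.77] 0.9970069657513062
top (np.float64(0.2982946337741454), 368)
side (np.float64(0.299332794273033), 240)
```

View pics/end.png

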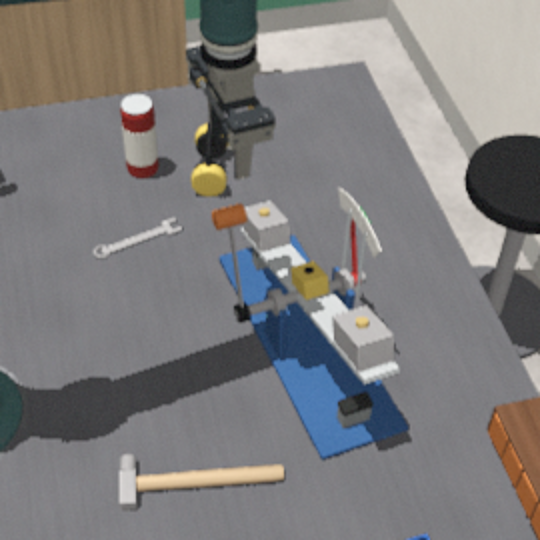

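The crop shows the beam lying on its far (+y) rest, the lever free with its grip at (230,216), the gripper clear above it, and the bystanders in view (can, wrench, earmuffs, mallet) where they were. I'm handing it in.

```bash
python3 -c "
from cell import bot
print(bot.hand_in())"
```

```text
the job is handed in; nothing more can be done
None
```

The job is handed in: by the camera fit the pointer stayed in the green sector for about 10 s, the rocker was laid down slowly on its +y rest (tilt about 0.30 rad) and the lever let go; no verdict was returned.

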